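Shut the organizer and draw the emery stick out through its short opening

TASK

Slide the lid of the clear parts organizer fully shut over its loaded small-parts compartments; that uncovers the long tool bay next to them. Then take the wooden emery stick out of that bay: it is longer than the bay's opening, so tilt it, bare wooden end up first, and draw it out diagonally from under the fixed deck. Finish while still holding the stick motionless in the gripper, all of it at least 5 cm above the top of the organizer and touching nothing else, with the lid still shut and the loupe, tray and blower bulb left undisturbed.

Things in the scene. Friction and masses are not known exactly. Their poses are not given: they have to be found in the camera images.
- organizer: Clear acrylic parts organizer, fixed to the bench, 212 (its x) x 258 (its y) mm; origin: centre of its underside, z up. The half x < 0 (towards the robot) is the tool bay, the half x > 0 four compartments loaded with small parts. Walls 4 mm thick, tops at 56 mm; nothing but the lid stands higher
- bay_opening (a point): centre of the tool bay's opening, level with the wall tops (organizer x -52, y 55, z 56 mm). Opening: y -15 to 125, x -102 to -2 mm. Bay inside: y -125 to 125, same x; floor 5 mm above the bench. End wall at y = 125 is 52 mm high. Open fingers wider than 100 mm over their backs do not fit in
- deck_edge (a point): middle of the lower edge, at the opening, of the fixed clear deck (thin aluminium edge strip) that roofs the rest of the bay (organizer x -52, y -15, z 52 mm); the deck runs from here to y = -125, 4 mm thick, top at 56 mm. The stick passes under this edge
- lid (a joint): sliding clear lid, m: 0 = fully shut over the compartments (hard stop), 0.104 = fully open, covering the tool bay; slides along the organizer's x, shut is towards +x. Plate 106 x 262 x 4 mm, top 60.5 mm above the bench, slides above deck and walls. About 1.5 N of friction, stays where it is left
- lid_rib (a point): middle of the aluminium grip rib on top of the lid: rib 12 mm thick (organizer's x), 60 mm long (organizer's y), 16 mm high, the point 8 mm under its top at 68.5 mm above the bench; at organizer x = 85 mm, y = 0 when the lid is shut; moves with the lid
- stick: wooden emery stick, a straight bar 18 (its x) x 230 (its y) x 14 (z) mm, about 45 g, balanced at the middle, lying loose on the bay floor; origin: centre of its underside. Grey emery paper wraps it from y = -115 to +30 mm; the last 85 mm towards +y are bare wood, below the opening. Its y runs nearly along the organizer's y
- stick_bare_end (a point): middle of the bare wooden end face of the stick (stick y = +115, z = 7 mm)
- stick_paper_end (a point): middle of the papered end face of the stick (stick y = -115, z = 7 mm), under the deck at the start
- loupe: bystander: chrome watchmaker's loupe, 38 mm wide, 42 mm high, standing in the row along the back edge; origin at its underside
- tray: bystander: white ceramic tray, 70 x 120 x 22 mm, in the back row; origin at its underside
- blower: bystander: red silicone blower bulb, 58 mm wide, 85 mm high, standing nozzle up in the back row; origin at its underside

How it is judged:
By the outcome, as a careful person would: the job done as asked, in the order asked, and still so for the second after the job is handed in, while the arm keeps its last pose, push and grip.
It also fails if it takes over 48 s, if anything falls off the work surface, if the arm or the gripper's body presses on something with over 40 N, if the wrist force passes 120 N, or if a joint passes its speed limit or range.

ROBOT

A 6-joint arm with a two-finger parallel gripper is mounted at the origin on the work surface. World frame = base frame: x ahead of the robot, y to its left, z up, the work surface at z = 0. Lengths are in m, angles in rad, forces in N, time in s.
With the tool pointing down it reaches from about 0.3 to 0.775 m from the base axis. Payload 14.6 kg.
Tool frame: the origin (TCP) lies midway between the tips of the shut fingers; the grasp point (between the pads) lies 19 mm behind it; z points along the fingers, y is the line along which they close (so a half turn about z gives the same grasp; the last joint's range is limited). The gripper opens to 94 mm and grips with 3 to 60 N. Pads are 16 mm wide; open, the fingers measure 119 mm over their backs; the gripper's body (75 mm by 177 mm) begins 78 mm behind the grasp point.
Start: joints at [1.106, 0.3, 1.521, -0, 1.321, -0.067], TCP at [0.213, 0.507, 0.205] pointing down, gripper open.
Joint ranges: [-3.03, 3.03], [-0.79, 2.21], [0.23, 2.52], [-1.04, 4.18], [0, 3.07], [-2.55, 2.55]. Speed limits (rad/s): [2.22, 2.22, 2.57, 3.14, 3.14, 3.14].

INTERFACE

Orientations are given as [roll, pitch, yaw] about the fixed x, y, z axes, in that order (R = Rz(yaw) Ry(pitch) Rx(roll)).
In Python, from station import telemetry, optics, ctrl gives the robot as it stands.
- The arm moves only by the tool carry_out, never from a script. Its argument "plan" is a list that holds one entry, the list of rows, each a list of 7 numbers: the shift along the tool's x, y, z in mm, then the turn, a rotation vector about the tool's x, y, z in rad, then the finger opening in mm, from 0 to 94. A call has 1 to 20 rows; each row shifts and turns the commanded pose from where the row before left it, along the tool's axes as they then stand; what a row does not reach is not made up. A row lasts 1/12 s, in which the tool goes at most 41.7 mm and 7.16 degrees, less where a joint would pass 70% of its speed; a pose out of reach is approached as far as the arm can. A call with a gripper value outside its range is refused whole. The fingers move at their own pace and stop on an object; "squeeze" is the grip in N (left out, the last holds). Time passes only in rows, so rows that do not move let the fingers close. It gives the time, the measured TCP pose, the force, the opening and the grip force at its end, in the units of the state.
- telemetry.get_obs(): the state, without advancing time (a new reading comes with each control period).
- optics.camera(name): name is "scene" or "top"; returns a dict with "pixels" (480x640x3 uint8, red, green, blue), "intrinsics" (3x3 intrinsics, pixels), "origin" and "rotation" of the camera in the world. Camera axes: x right, y down, z forward; pixel columns grow to the right and rows downward; lengths in m; the calibration is good to about 2 mm. A picture is of the moment at which its call begins. There is no depth.
- ctrl.hand_in(): hands the job in; it is judged then, once.
The state is a dict: "time_s": time; "qpos": joint angles; "joint_vel": joint speeds; "tau": joint torques, N m; "ee_pos": TCP position; "eef_rot": TCP orientation; "force": force on the tool from outside, world axes, zero at the start; "moment": the same for the moment, N m; "grip_width": finger opening in m; "grip_force": force on a finger pad.
Only numpy, scipy, OpenCV 4.12 (cv2) and the standard library are available. Lean on these libraries where they do the work, as an engineer would, in place of code of your own. Each camera call takes 0.05 s, during which the arm holds its last target. There are 200 camera calls.

## Working session

There is one attempt and no reset: what is moved stays moved. The work goes in short steps, Python scripts to look and compute and a tool call to move; the robot and the scene stay as the last step left them, time stands still between calls to the robot, and variables do not carry over. Pictures are saved under pics/ and viewed, at most 10 in all, crops included, and the job is handed in when it is done.

Besides the shell and the picture viewer there is one more tool, called after "Emit:" as name(argument=value, ...), one argument or row to a line, values as JSON. carry_out: Moves the arm, as the interface text tells. Its arguments: {"type":"object","properties":{"plan":{"type":"array","items":{"type":"array","items":{"type":"array","items":{"type":"number"}}}},"squeeze":{"type":"number"}},"required":["plan"]}

```bash
mkdir -p pics; ls; python3 - <<'E'
from station import telemetry, optics
import cv2
o=telemetry.get_obs()
print({k:o[k] for k in o})
for n in("scene","top"):
    c=optics.camera(n); cv2.imwrite(f"pics/{n}0.png",c["pixels"][:,:,::-1]); print(n,c["intrinsics"],c["origin"],c["rotation"])
E
```

```text
pics
{'time_s': 0.0, 'qpos': array([ 1.10638850e+00,  3.00475523e-01,  1.52160312e+00, -1.11876184e-05,
        1.32069686e+00, -6.66373231e-02]), 'joint_vel': array([ 1.19152821e-03,  2.79610998e-04, -7.86011973e-05,  1.39039612e-03,
        2.29236398e-03, -1.98767075e-03]), 'tau': array([ 3.41540792e-03, -5.31806982e+01, -3.52749252e+01,  7.10198446e-02,
        2.43129063e-02, -8.18361264e-05]), 'ee_pos': array([0.21295244, 0.50680597, 0.20487458]), 'eef_rot': array([-3.14041171e+00, -6.79512897e-05,  2.74382488e+00]), 'force': array([ 0.33286666, -0.46519072,  0.58871011]), 'moment': array([ 0.01345396, -0.02267887, -0.01863987]), 'grip_force': 0.0, 'grip_width': 0.09434197287748235}
scene [[528.69329333   0.         320.88697279]
 [  0.         528.69329333 248.82832398]
 [  0.           0.           1.        ]] [1.05274435 0.38111964 0.71578137] [-2.44079324 -0.00334447  2.31294823]
top [[580.09927324   0.         314.46144474]
 [  0.         580.09927324 239.80173536]
 [  0.           0.           1.        ]] [0.47408915 0.0283077  1.01636431] [-2.96394596 -0.02048988 -1.55200312]
```

View pics/scene0.png

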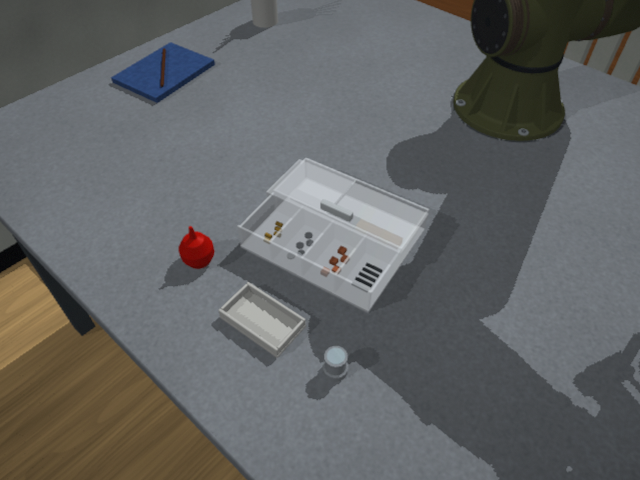

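View pics/top0.png

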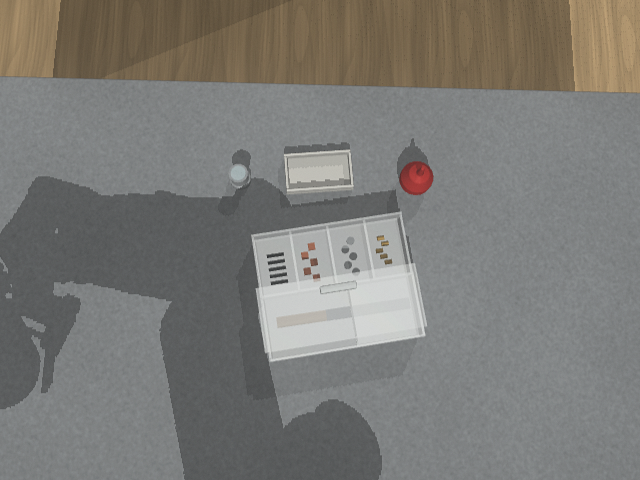

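The scene view shows the lid covering the bay, with the rib near (336,211). In the top view the organizer's corners are near (252,235), (401,213), (425,336) and (270,361), with the rib at (338,287). The bare stick runs from (277,323) to (326,316), and the back row (loupe, tray, blower) lies at about row 175. I'll enlarge the top view next.

```bash
cat > h.py <<'E'
import numpy as np, cv2
from scipy.spatial.transform import Rotation as R
from station import telemetry, optics
def cam(n):
    c=optics.camera(n); r=np.array(c["rotation"]); c["R"]=r if r.shape==(3,3) else R.from_euler("xyz",r).as_matrix(); return c
def ray(c,uv):
    d=c["R"]@np.linalg.inv(c["intrinsics"])@np.array([uv[0],uv[1],1.]); return np.array(c["origin"]),d/np.linalg.norm(d)
def plane(c,uv,z):
    o,d=ray(c,uv); return o+d*(z-o[2])/d[2]
def proj(c,p):
    q=np.array(c["intrinsics"])@c["R"].T@(np.array(p)-c["origin"]); return q[:2]/q[2]
E
python3 - <<'E'
from h import *
c=cam("top"); im=c["pixels"][:,:,::-1]
cv2.imwrite("pics/top1.png",cv2.resize(im[200:375,235:440],None,fx=3.8,fy=3.4,interpolation=cv2.INTER_CUBIC)[:600])
for n,uv,z in [("TL",(252,235),.056),("TR",(401,213),.056),("BR",(425,336),.0605),("BL",(270,361),.0605),("rib",(338,287),.0765),("b0",(277,323),.019),("b1",(326,316),.019),("loupe",(239,175),.042),("tray",(319,170),.022),("blow",(416,178),.04)]: print(n,plane(c,uv,z).round(4))
E
```

```text
TL [0.6527 0.117  0.056 ]
TR [ 0.6965 -0.1345  0.056 ]
BR [ 0.4906 -0.1715  0.0605]
BL [0.4461 0.0799 0.0605]
rib [ 0.5662 -0.0275  0.0765]
b0 [0.5083 0.0723 0.019 ]
b1 [ 0.5218 -0.0109  0.019 ]
loupe [0.7608 0.1449 0.042 ]
tray [0.7794 0.0056 0.022 ]
blow [ 0.7636 -0.164   0.04  ]
```

View pics/top1.png

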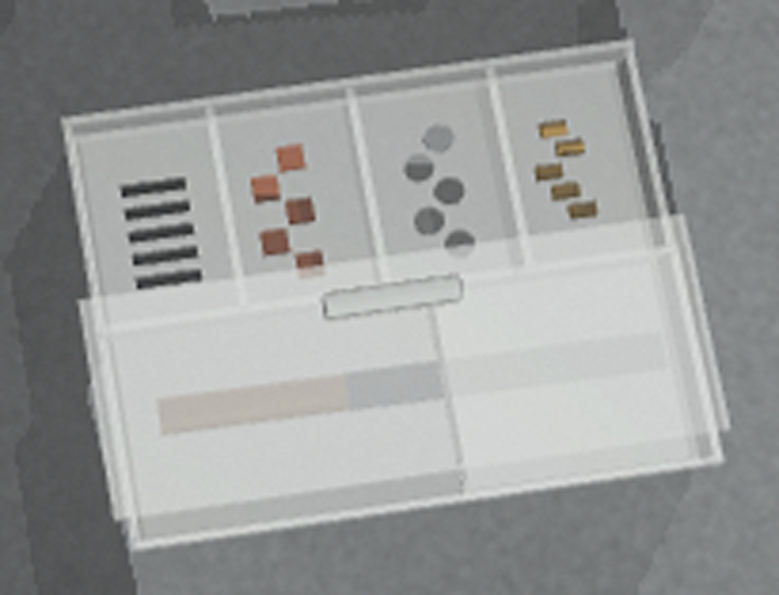

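The enlarged top view gives organizer wall corners at crop (63,118), (632,42), (132,548) and (721,461). The rib is centred at about (393,297). The bare wood spans (158,398)/(163,434) to (345,374)/(351,409). The lid isn't quite fully open. Next I'll fit the pose.

```bash
cat >> h.py <<'E'
def crop1(X,Y): return (235+X/3.8-.37,200+Y/3.4-.35)
def fit(A,B):
    A,B=np.array(A),np.array(B); a,b=A-A.mean(0),B-B.mean(0)
    th=np.arctan2((a[:,0]*b[:,1]-a[:,1]*b[:,0]).sum(),(a*b).sum())
    M=np.array([[np.cos(th),-np.sin(th)],[np.sin(th),np.cos(th)]]); t=B.mean(0)-M@A.mean(0)
    return th,t,M,np.linalg.norm(A@M.T+t-B,axis=1)
E
python3 - <<'E'
from h import *
c=cam("top")
A=[(.106,.129),(.106,-.129),(-.106,.129),(-.106,-.129)]
B=[plane(c,crop1(*p),.056)[:2] for p in [(63,118),(632,42),(132,548),(721,461)]]
th,t,M,e=fit(A,B); print("org",th,t,e)
def org(p): return ((M.T@(np.array(p[:2])-t))*1000).round(1)
rib=plane(c,crop1(393,290),.0765); print("rib",rib,org(rib), "shut world",M@[.085,0]+t)
for p in [(158,398),(163,434),(345,374),(351,409)]:
    w=plane(c,crop1(*p),.019); print("st",w.round(4),org(w))
o=telemetry.get_obs(); print("tool yaw",o["eef_rot"],"want",th+np.pi/2)
T=R.from_euler("xyz",o["eef_rot"]).as_matrix()
print("d tool",T.T@(np.array([*rib[:2],.12])-o["ee_pos"])*1000)
E
```

```text
org 0.17690877262311175 [ 0.57254505 -0.02657571] [0.00077746 0.00140735 0.00093596 0.00130408]
rib [ 0.56954017 -0.02751237  0.0765    ] [-3.1 -0.4] shut world [ 0.6562184  -0.01161677]
st [0.5189 0.0739 0.019 ] [-35.1 108.4]
st [0.5011 0.0711 0.019 ] [-53.1 108.8]
st [ 0.5326 -0.0098  0.019 ] [-36.4  23.6]
st [ 0.5152 -0.0128  0.019 ] [-54.   23.7]
tool yaw [-3.14086191e+00 -3.71970948e-05  2.74380694e+00] want 1.7477050994180083
d tool [-535.74260371 -354.51489338   85.33021634]
```

The fit agrees to about 1 mm, with the bare length measuring 85 mm and the width 18 mm. The rib is at organizer x = -3 mm, so the lid is open about 88 mm. I'm moving above the rib now.

Emit:
carry_out(
  plan=[
    [[-33.5,-22.2,0,0,0,0,60],[-33.5,-22.2,0,0,0,0,60],[-33.5,-22.2,0,0,0,0,60],[-33.5,-22.2,0,0,0,0,60],[-33.5,-22.2,0,0,0,0,60],[-33.5,-22.2,0,0,0,0,60],[-33.5,-22.2,0,0,0,0,60],[-33.5,-22.2,0,0,0,0,60],[-33.5,-22.2,0,0,0,0,60],[-33.5,-22.2,0,0,0,0,60],[-33.5,-22.2,0,0,0,0,60],[-33.5,-22.2,0,0,0,0,60],[-33.5,-22.2,0,0,0,0,60],[-33.5,-22.2,0,0,0,0,60],[-33.5,-22.2,0,0,0,0,60],[-33.5,-22.2,0,0,0,0,60]],
  ],
  squeeze=30,
)

```text
time_s: 1.53
ee_pos: [0.5703, -0.03, 0.2053]
eef_rot: [3.142, -0.0, 2.744]
force: [0.2, 0.9, -0.6]
grip_width: 0.06
grip_force: 0.0
```

Emit:
carry_out(
  plan=[
    [[0,0,10,0,0,0.1245,40],[0,0,10,0,0,0.1245,40],[0,0,10,0,0,0.1245,40],[0,0,10,0,0,0.1245,40],[0,0,10,0,0,0.1245,40],[0,0,10,0,0,0.1245,40],[0,0,10,0,0,0.1245,40],[0,0,10,0,0,0.1245,40],[0,0,0,0,0,0,40],[0,0,0,0,0,0,40]],
  ],
)

```text
time_s: 2.37
ee_pos: [0.5694, -0.028, 0.1253]
eef_rot: [-3.141, -0.0, 1.752]
force: [-0.5, 0.8, 0.5]
grip_width: 0.0399
grip_force: 0.0
```

```bash
cat >> h.py <<'E'
TH=.1769; MO=np.array([[np.cos(TH),-np.sin(TH)],[np.sin(TH),np.cos(TH)]]); TO=np.array([.57255,-.02658])
def state():
    o=telemetry.get_obs(); T=R.from_euler("xyz",o["eef_rot"]).as_matrix()
    print("t",round(float(o["time_s"]),2),"q",o["qpos"].round(2),"p",o["ee_pos"].round(4),"rpy",o["eef_rot"].round(3),"org mm",((MO.T@(o["ee_pos"][:2]-TO))*1000).round(1),"F",o["force"].round(1),"w",round(float(o["grip_width"]),4),"g",round(float(o["grip_force"]),1)); return o,T
def delta(x,y,z):  # org mm target -> tool shift
    o,T=state(); w=np.r_[MO@np.array([x,y])/1000+TO,z/1000]; print("shift",(T.T@(w-o["ee_pos"])*1000).round(1))
E
python3 -c "
from h import *
delta(-3.1,0,64)"
```

```text
t 2.37 q [-0.11  0.42  1.55 -0.    1.17 -0.29] p [ 0.5694 -0.028   0.1253] rpy [-3.141 -0.     1.752] org mm [-3.3 -0.9] F [-0.5  0.8  0.5] w 0.0399 g 0.0
shift [ 0.9  0.3 61.3]
```

Emit:
carry_out(
  plan=[
    [[0.9,0,15,0,0,0,40],[0,0,15,0,0,0,40],[0,0,15,0,0,0,40],[0,0,10,0,0,0,40],[0,0,6,0,0,0,40],[0,0,0,0,0,0,40],[0,0,0,0,0,0,0],[0,0,0,0,0,0,0],[0,0,0,0,0,0,0],[0,0,0,0,0,0,0],[0,0,0,0,0,0,0],[0,0,0,0,0,0,0]],
  ],
  squeeze=20,
)

```text
time_s: 3.37
ee_pos: [0.5696, -0.0272, 0.0649]
eef_rot: [3.141, 0.0, 1.748]
force: [-1.6, -0.0, 3.6]
grip_width: 0.0121
grip_force: 20.0
```

```bash
python3 -c "
from h import *
delta(85,-.9,64)"
```

```text
t 3.37 q [-0.11  0.5   1.6  -0.    1.05 -0.29] p [ 0.5696 -0.0272  0.0649] rpy [3.141 0.    1.748] org mm [-3.1 -0.1] F [-1.6 -0.   3.6] w 0.0121 g 20.0
shift [-0.8 88.1  0.9]
```

The rib is gripped, with the opening reading 12.1 mm. Now I'll slide it towards shut.

Emit:
carry_out(
  plan=[
    [[0,7,0,0,0,0,0],[0,10,0,0,0,0,0],[0,10,0,0,0,0,0],[0,10,0,0,0,0,0],[0,10,0,0,0,0,0],[0,10,0,0,0,0,0],[0,10,0,0,0,0,0],[0,9,0,0,0,0,0],[0,5,0,0,0,0,0],[0,3,0,0,0,0,0],[0,0,0,0,0,0,0],[0,0,0,0,0,0,0]],
  ],
)

```text
time_s: 4.37
ee_pos: [0.6528, -0.0122, 0.0649]
eef_rot: [3.14, 0.0, 1.748]
force: [0.7, 0.9, 5.4]
grip_width: 0.0114
grip_force: 20.0
```

Emit:
carry_out(
  plan=[
    [[0,1,0,0,0,0,0],[0,1,0,0,0,0,0],[0,1,0,0,0,0,0],[0,1,0,0,0,0,0],[0,0,0,0,0,0,0],[0,0,0,0,0,0,0]],
  ],
)

```text
time_s: 4.87
ee_pos: [0.6562, -0.0115, 0.0649]
eef_rot: [3.141, -0.0, 1.748]
force: [-0.9, 1.8, 5.5]
grip_width: 0.012
grip_force: 20.0
```

```bash
python3 -c "
from h import *
delta(85,-.9,64)"
```

```text
t 4.87 q [-0.07  0.67  1.32  0.    1.15 -0.25] p [ 0.6562 -0.0115  0.0649] rpy [ 3.141 -0.     1.748] org mm [85.   0.1] F [-0.9  1.8  5.5] w 0.012 g 20.0
shift [-1.  -0.   0.9]
```

Emit:
carry_out(
  plan=[
    [[0,1,0,0,0,0,0],[0,1,0,0,0,0,0],[0,0,0,0,0,0,0],[0,0,0,0,0,0,0]],
  ],
)

```text
time_s: 5.2
ee_pos: [0.6569, -0.0114, 0.0648]
eef_rot: [-3.139, -0.0, 1.748]
force: [-12.6, -0.0, 11.8]
grip_width: 0.0118
grip_force: 20.0
```

The stop is reached at 12.6 N of push. I'll release, rise, and move over the stick.

Emit:
carry_out(
  plan=[
    [[0,0,0,0,0,0,40],[0,0,0,0,0,0,40],[0,0,0,0,0,0,40],[0,0,0,0,0,0,40],[0,0,-10,0,0,0,40],[0,0,-25,0,0,0,40],[0,0,-35,0,0,0,40],[0,0,-25,0,0,0,40],[11.2,-26.2,0,0,0,0,40],[11.2,-26.2,0,0,0,0,40],[11.2,-26.2,0,0,0,0,40],[11.2,-26.2,0,0,0,0,40],[11.2,-26.2,0,0,0,0,40],[0,0,0,0,0,0,40],[0,0,0,0,0,0,40]],
  ],
)

```text
time_s: 6.45
ee_pos: [0.5189, 0.021, 0.1607]
eef_rot: [3.14, 0.0, 1.748]
force: [0.7, -0.9, 0.3]
grip_width: 0.04
grip_force: 0.0
```

```bash
python3 - <<'E'
from h import *
delta(-44.8,56,130)
c=cam("top"); im=c["pixels"][:,:,::-1]
cv2.imwrite("pics/top2.png",cv2.resize(im[200:375,235:440],None,fx=3.8,fy=3.4,interpolation=cv2.INTER_CUBIC))
c=cam("scene"); im=c["pixels"][:,:,::-1]
cv2.imwrite("pics/sc2.png",cv2.resize(im[120:330,210:450],None,fx=3.3,fy=2.8,interpolation=cv2.INTER_CUBIC))
E
```

```text
t 6.45 q [-0.03  0.27  1.66 -0.    1.2  -0.21] p [0.5189 0.021  0.1607] rpy [3.14  0.    1.748] org mm [-44.4  56.2] F [ 0.7 -0.9  0.3] w 0.04 g 0.0
shift [-0.2 -0.5 30.7]
```

View pics/top2.png

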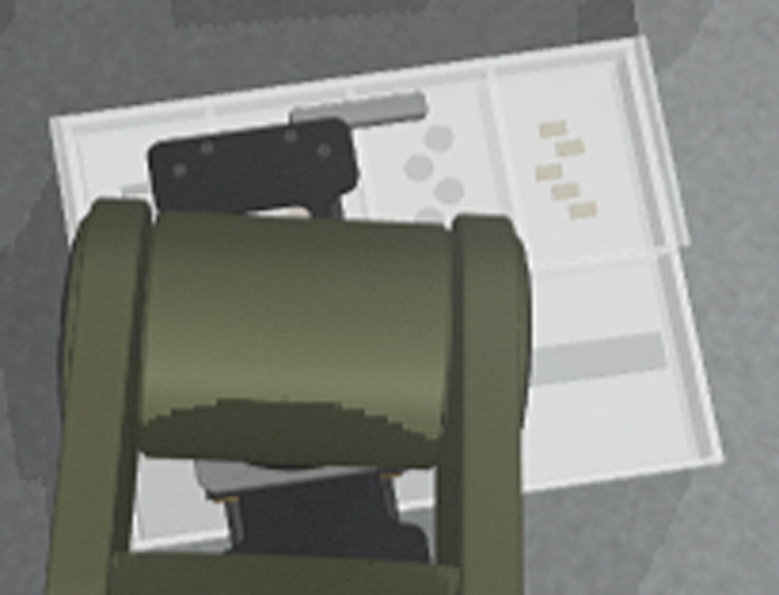

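View pics/sc2.png

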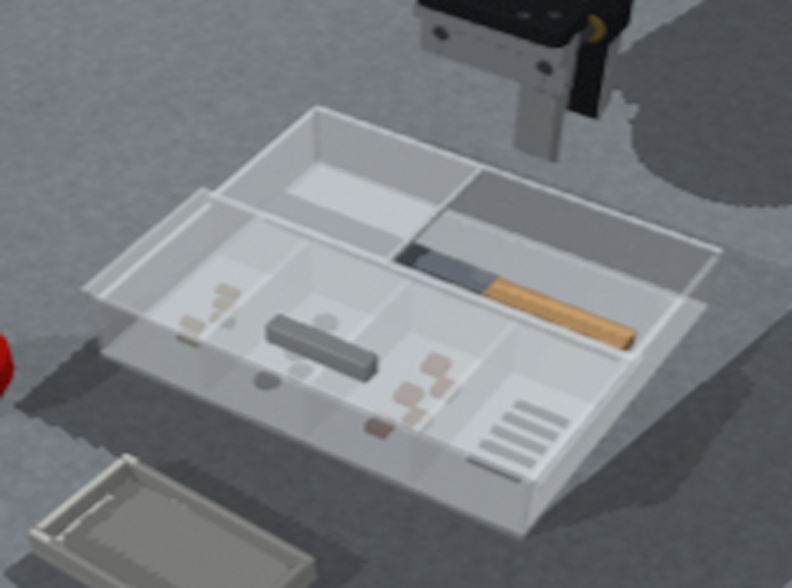

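The top view shows the lid edge along the organizer's far wall, with the rib near (360,108) at the far side. The scene view shows the bay uncovered and the stick lying as before, bare end near (635,340), with the gripper above it. I'm descending.

Emit:
carry_out(
  plan=[
    [[0,-0.5,20,0,0,0,40],[0,0,25,0,0,0,40],[0,0,25,0,0,0,40],[0,0,25,0,0,0,40],[0,0,20,0,0,0,40],[0,0,15,0,0,0,40],[0,0,10,0,0,0,40],[0,0,7,0,0,0,40],[0,0,3,0,0,0,40],[0,0,2,0,0,0,40],[0,0,0,0,0,0,40],[0,0,0,0,0,0,40]],
  ],
)

```text
time_s: 7.55
ee_pos: [0.5192, 0.0206, 0.0081]
eef_rot: [3.141, 0.0, 1.748]
force: [-0.2, -0.5, -0.5]
grip_width: 0.0399
grip_force: 0.0
```

```bash
python3 - <<'E'
from h import *
delta(-44.8,56,7)
c=cam("scene"); im=c["pixels"][:,:,::-1]
cv2.imwrite("pics/sc3.png",cv2.resize(im[150:280,300:450],None,fx=4.6,fy=4.6,interpolation=cv2.INTER_CUBIC))
E
```

```text
t 7.55 q [-0.03  0.49  1.77 -0.    0.88 -0.21] p [0.5192 0.0206 0.0081] rpy [3.141 0.    1.748] org mm [-44.2  55.8] F [-0.2 -0.5 -0.5] w 0.0399 g 0.0
shift [ 0.2 -0.6  1.1]
```

View pics/sc3.png

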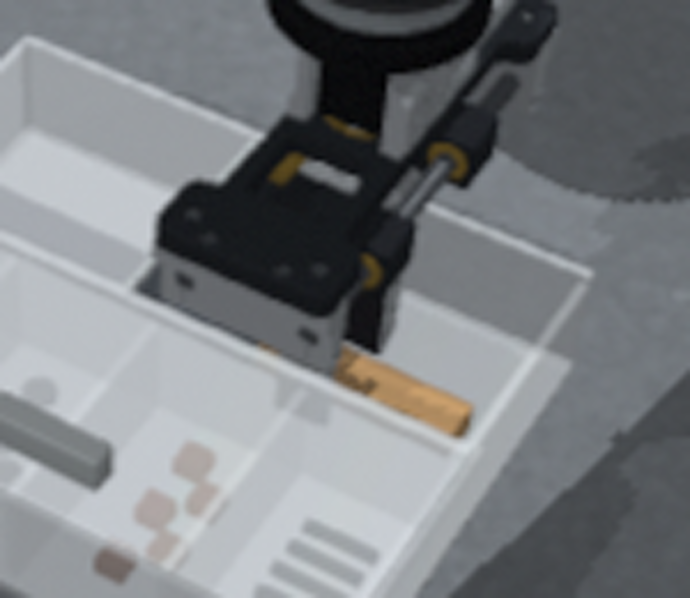

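The fingers straddle the bare wood inside the bay: the stick enters the jaws near (345,370) and its bare end is near (460,420). I'll close, and check the extraction rows for clearance with a small geometry script.

Emit:
carry_out(
  plan=[
    [[0,0,0,0,0,0,0],[0,0,0,0,0,0,0],[0,0,0,0,0,0,0],[0,0,0,0,0,0,0],[0,0,0,0,0,0,0],[0,0,0,0,0,0,0],[0,0,0,0,0,0,0]],
  ],
  squeeze=45,
)

```text
time_s: 8.18
ee_pos: [0.5188, 0.0207, 0.0076]
eef_rot: [3.141, 0.0, 1.748]
force: [-1.2, -0.5, 3.0]
grip_width: 0.0176
grip_force: 45.0
```

```bash
cat > sim.py <<'E'
from h import *
# org (y,z) plane; rows (along tool x [=stick +y], up = -tool z, turn rad)
def sim(rows,y=55.8,z=8.1,th=0.,s=62.2,b=-3.1):
    for i,(dx,dz,r) in enumerate(rows):
        u=np.array([np.cos(th),np.sin(th)]); n=np.array([-u[1],u[0]])
        y,z=np.array([y,z])+dx*u-dz*n; th+=r
        u=np.array([np.cos(th),np.sin(th)]); n=np.array([-u[1],u[0]])
        P=lambda a,h: np.array([y,z])+(a-s)*u+(b+h)*n
        pb,pt,bb=P(-115,0),P(-115,14),P(115,0)
        c=[round(pb[1]-5,1)]                                        # floor
        c.append(round(float(np.dot([-15-pt[0],52-pt[1]],n)),1) if pt[0]<-15 else None)   # deck edge above top face
        c.append(round(float(-np.dot([125-pb[0],56-pb[1]],n)),1) if bb[0]>121 else round(125-bb[0],1)) # end wall
        print(i,round(np.degrees(th),1),"tcp",y.round(1),z.round(1),"floor/deck/endwall",*c,"pt",pt.round(0),"bb",bb.round(0))
E
python3 - <<'E'
from sim import *; state()
a=[(0,-3,0)]+[(0,-5.2,.026)]*8+[(0,0,0)]*2
b=[(10,0,.012)]*10
d=[(15,0,0.0)]*8
sim(a+b+d)
E
```

```text
t 8.18 q [-0.03  0.49  1.77  0.    0.88 -0.21] p [0.5188 0.0207 0.0076] rpy [3.141 0.    1.748] org mm [-44.6  56. ] F [-1.2 -0.5  3. ] w 0.0176 g 45.0
0 0.0 tcp 55.8 11.1 floor/deck/endwall 3.0 30.0 16.4 pt [-121.   22.] bb [109.   8.]
1 1.5 tcp 55.8 16.3 floor/deck/endwall 3.6 26.6 16.3 pt [-122.   23.] bb [109.  15.]
2 3.0 tcp 55.7 21.5 floor/deck/endwall 4.2 23.2 16.4 pt [-122.   23.] bb [109.  21.]
3 4.5 tcp 55.4 26.7 floor/deck/endwall 4.8 19.8 16.7 pt [-122.   24.] bb [108.  28.]
4 6.0 tcp 55.0 31.9 floor/deck/endwall 5.4 16.4 17.2 pt [-122.   24.] bb [108.  34.]
5 7.4 tcp 54.4 37.0 floor/deck/endwall 6.0 12.9 17.8 pt [-123.   25.] bb [107.  41.]
6 8.9 tcp 53.8 42.2 floor/deck/endwall 6.6 9.5 18.6 pt [-123.   25.] bb [106.  47.]
7 10.4 tcp 53.0 47.3 floor/deck/endwall 7.2 6.0 19.5 pt [-123.   26.] bb [105.  54.]
8 11.9 tcp 52.0 52.5 floor/deck/endwall 7.8 2.5 20.7 pt [-124.   27.] bb [104.  60.]
9 11.9 tcp 52.0 52.5 floor/deck/endwall 7.8 2.5 20.7 pt [-124.   27.] bb [104.  60.]
10 11.9 tcp 52.0 52.5 floor/deck/endwall 7.8 2.5 20.7 pt [-124.   27.] bb [104.  60.]
11 12.6 tcp 6
[... 827 characters left out ...]
] bb [200.  92.]
21 18.8 tcp 162.8 83.2 floor/deck/endwall 18.2 None 10.5 pt [-9. 36.] bb [214.  97.]
22 18.8 tcp 177.0 88.0 floor/deck/endwall 23.0 None 10.5 pt [ 6. 41.] bb [228. 102.]
23 18.8 tcp 191.2 92.8 floor/deck/endwall 27.8 None 10.5 pt [20. 46.] bb [242. 107.]
24 18.8 tcp 205.4 97.7 floor/deck/endwall 32.6 None 10.5 pt [34. 51.] bb [256. 112.]
25 18.8 tcp 219.6 102.5 floor/deck/endwall 37.5 None 10.5 pt [48. 56.] bb [271. 117.]
26 18.8 tcp 233.8 107.3 floor/deck/endwall 42.3 None 10.5 pt [62. 61.] bb [285. 121.]
27 18.8 tcp 248.0 112.2 floor/deck/endwall 47.1 None 10.5 pt [77. 65.] bb [299. 126.]
28 18.8 tcp 262.2 117.0 floor/deck/endwall 52.0 None 10.5 pt [91. 70.] bb [313. 131.]
```

Emit:
carry_out(
  plan=[
    [[0,0,-3,0,0,0,0],[1,0,-4.9,0,0.026,0,0],[1,0,-4.9,0,0.026,0,0],[1,0,-4.9,0,0.026,0,0],[1,0,-4.9,0,0.026,0,0],[1,0,-4.9,0,0.026,0,0],[1,0,-4.9,0,0.026,0,0],[0,0,0,0,0,0,0],[0,0,0,0,0,0,0]],
  ],
)

```text
time_s: 8.93
ee_pos: [0.518, 0.0244, 0.0401]
eef_rot: [3.142, -0.155, 1.747]
force: [0.7, -0.4, -0.2]
grip_width: 0.0175
grip_force: 45.0
```

```bash
python3 - <<'E'
from h import *
o,T=state(); print("tilt",np.degrees(np.arcsin(T[2,0])))
# predicted stick end points in world (rigid grip): bare end top corner, paper end
c=cam("scene"); im=c["pixels"][:,:,::-1].copy()
for a in (115,30,-115):
    p=o["ee_pos"]+T@np.array([(a-62.2)/1000,0,-.0109]); q=proj(c,p); print(a,p.round(4),q.round(1)); cv2.circle(im,tuple(int(round(v)) for v in q),1,(0,255,0),-1)
cv2.imwrite("pics/sc4.png",cv2.resize(im[150:280,280:450],None,fx=4.6,fy=4.6,interpolation=cv2.INTER_CUBIC))
E
```

```text
t 8.93 q [-0.1   0.45  1.74  0.18  1.   -0.38] p [0.518  0.0244 0.0401] rpy [ 3.142 -0.155  1.747] org mm [-44.7  59.8] F [ 0.7 -0.4 -0.2] w 0.0175 g 45.0
tilt 8.890849165216908
115 [0.5092 0.0741 0.059 ] [403.  224.6]
30 [ 0.5239 -0.0086  0.0459] [359.4 210.8]
-115 [ 0.5491 -0.1496  0.0235] [292.8 189.8]
```

View pics/sc4.png

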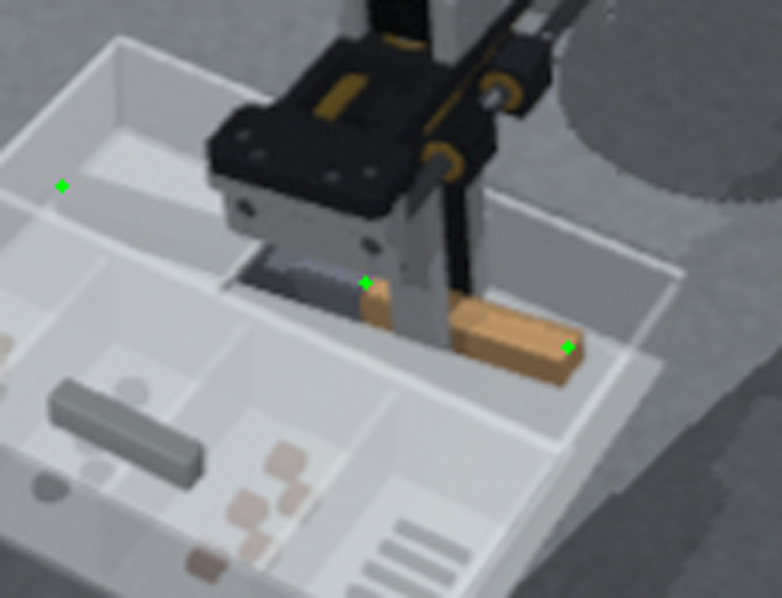

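The picture shows the stick tilted with the tool. The predicted points, at (62,187) for the paper end, (365,283) for the paper boundary and (568,347) for the bare end, all lie on it, so the grip is rigid. Next I'll draw it out.

```bash
python3 - <<'E'
from sim import *
sim([(1,-4.6,.026)]*2+[(10,0,.012)]*11+[(15,0,0)]*3+[(10,-28,0)]*4,y=59.8,z=40.1,th=.155)
E
```

```text
0 10.4 tcp 60.1 44.8 floor/deck/endwall 4.9 9.7 12.4 pt [-116.   24.] bb [113.  51.]
1 11.9 tcp 60.2 49.5 floor/deck/endwall 5.1 7.0 12.5 pt [-115.   24.] bb [113.  57.]
2 12.5 tcp 70.0 51.6 floor/deck/endwall 5.0 8.0 4.5 pt [-105.   24.] bb [122.  60.]
3 13.2 tcp 79.8 53.7 floor/deck/endwall 5.1 9.1 5.0 pt [-95.  24.] bb [132.  63.]
4 13.9 tcp 89.5 56.0 floor/deck/endwall 5.4 10.3 5.5 pt [-85.  24.] bb [142.  66.]
5 14.6 tcp 99.2 58.4 floor/deck/endwall 5.7 11.7 5.8 pt [-75.  24.] bb [151.  69.]
6 15.3 tcp 108.9 61.0 floor/deck/endwall 6.2 13.2 5.9 pt [-65.  25.] bb [161.  72.]
7 16.0 tcp 118.5 63.6 floor/deck/endwall 6.8 14.7 6.0 pt [-55.  25.] bb [170.  75.]
8 16.7 tcp 128.2 66.3 floor/deck/endwall 7.5 16.4 5.9 pt [-45.  26.] bb [180.  79.]
9 17.4 tcp 137.7 69.2 floor/deck/endwall 8.4 18.2 5.7 pt [-35.  27.] bb [189.  82.]
10 18.0 tcp 147.3 72.2 floor/deck/endwall 9.3 20.2 5.4 pt [-25.  28.] bb [198.  86.]
11 18.7 tcp 156.8 75.3 floor/deck/endwall 10.4 None 5.0 pt [-15.  29.] bb [208.  89.]
12 19.4 tcp 166.3 78.5 floor/deck/endwall 11.7 None 4.4 pt [-4. 30.] bb [217.  93.]
13 19.4 tcp 180.4 83.5 floor/deck/endwall 16.6 None 4.4 pt [10. 35.] bb [231.  98.]
14 19.4 tcp 194.6 88.5 floor/deck/endwall 21.6 None 4.4 pt [24. 40.] bb [245. 103.]
15 19.4 tcp 208.7 93.5 floor/deck/endwall 26.6 None 4.4 pt [38. 45.] bb [260. 108.]
16 19.4 tcp 208.8 123.2 floor/deck/endwall 56.4 None 32.4 pt [38. 75.] bb [260. 138.]
17 19.4 tcp 208.9 152.9 floor/deck/endwall 86.1 None 60.4 pt [ 38. 104.] bb [260. 168.]
18 19.4 tcp 209.1 182.7 floor/deck/endwall 115.8 None 88.4 pt [ 38. 134.] bb [260. 197.]
19 19.4 tcp 209.2 212.4 floor/deck/endwall 145.5 None 116.4 pt [ 38. 164.] bb [260. 227.]
```

Emit:
carry_out(
  plan=[
    [[1,0,-4.6,0,0.026,0,0],[1,0,-4.6,0,0.026,0,0],[10,0,-1,0,0.012,0,0],[10,0,-1,0,0.012,0,0],[10,0,-1,0,0.012,0,0],[10,0,-1,0,0.012,0,0],[10,0,0,0,0.012,0,0],[10,0,0,0,0.012,0,0],[10,0,0,0,0.012,0,0],[0,0,0,0,0,0,0]],
  ],
)

```text
time_s: 9.82
ee_pos: [0.5059, 0.0925, 0.0708]
eef_rot: [3.141, -0.293, 1.749]
force: [0.3, -0.3, -0.8]
grip_width: 0.0174
grip_force: 45.0
```

```bash
python3 - <<'E'
from sim import *
o,T=state(); th=np.arcsin(T[2,0]); y=(MO.T@(o["ee_pos"][:2]-TO))[1]*1000
sim([(0,0,0)]+[(10,-.5,.012)]*4+[(15,0,0)]*4+[(10,-28,0)]*4,y=y,z=o["ee_pos"][2]*1000,th=th)
E
```

```text
t 9.82 q [-0.04  0.41  1.75  0.33  1.07 -0.39] p [0.5059 0.0925 0.0708] rpy [ 3.141 -0.293  1.749] org mm [-44.6 129. ] F [ 0.3 -0.3 -0.8] w 0.0174 g 45.0
0 16.8 tcp 129.0 70.8 floor/deck/endwall 11.6 12.7 9.9 pt [-44.  30.] bb [180.  83.]
1 17.5 tcp 138.4 74.1 floor/deck/endwall 13.0 14.1 10.2 pt [-34.  31.] bb [190.  87.]
2 18.2 tcp 147.8 77.6 floor/deck/endwall 14.4 15.5 10.3 pt [-24.  33.] bb [199.  91.]
3 18.9 tcp 157.1 81.2 floor/deck/endwall 16.0 None 10.4 pt [-14.  34.] bb [208.  95.]
4 19.5 tcp 166.4 84.9 floor/deck/endwall 17.7 None 10.3 pt [-4. 36.] bb [217. 100.]
5 19.5 tcp 180.6 89.9 floor/deck/endwall 22.8 None 10.3 pt [10. 41.] bb [231. 105.]
6 19.5 tcp 194.7 95.0 floor/deck/endwall 27.8 None 10.3 pt [24. 46.] bb [246. 110.]
7 19.5 tcp 208.9 100.0 floor/deck/endwall 32.8 None 10.3 pt [38. 51.] bb [260. 115.]
8 19.5 tcp 223.0 105.0 floor/deck/endwall 37.8 None 10.3 pt [52. 56.] bb [274. 120.]
9 19.5 tcp 223.1 134.7 floor/deck/endwall 67.5 None 38.3 pt [52. 86.] bb [274. 149.]
10 19.5 tcp 223.1 164.5 floor/deck/endwall 97.3 None 66.3 pt [ 52. 115.] bb [274. 179.]
11 19.5 tcp 223.2 194.2 floor/deck/endwall 127.0 None 94.3 pt [ 53. 145.] bb [274. 209.]
12 19.5 tcp 223.2 223.9 floor/deck/endwall 156.7 None 122.3 pt [ 53. 175.] bb [274. 239.]
```

Emit:
carry_out(
  plan=[
    [[10,0,-0.5,0,0.012,0,0],[10,0,-0.5,0,0.012,0,0],[10,0,-0.5,0,0.012,0,0],[10,0,-0.5,0,0.012,0,0],[15,0,0,0,0,0,0],[15,0,0,0,0,0,0],[15,0,0,0,0,0,0],[15,0,0,0,0,0,0],[8,0,-18,0,0,0,0],[10,0,-28,0,0,0,0],[10,0,-28,0,0,0,0],[10,0,-28,0,0,0,0],[8,0,-18,0,0,0,0],[4,0,-8,0,0,0,0],[0,0,0,0,0,0,0],[0,0,0,0,0,0,0],[0,0,0,0,0,0,0],[0,0,0,0,0,0,0]],
  ],
)

```text
time_s: 11.32
ee_pos: [0.4884, 0.1879, 0.2403]
eef_rot: [-3.139, -0.34, 1.747]
force: [0.4, -0.2, -0.9]
grip_width: 0.0175
grip_force: 45.0
```

```bash
python3 - <<'E'
from h import *
o,T=state()
for n in("scene","top"):
    c=cam(n); im=c["pixels"][:,:,::-1].copy()
    for a in (115,30,-115):
        p=o["ee_pos"]+T@np.array([(a-62.2)/1000,0,-.0109]); q=proj(c,p); print(a,p.round(4),q.round(1)); cv2.circle(im,tuple(int(round(v)) for v in q),2,(0,255,0),-1)
    cv2.imwrite(f"pics/{n}5.png",im)
E
```

```text
t 11.32 q [ 0.12  0.21  1.59  0.35  1.38 -0.13] p [0.4884 0.1879 0.2403] rpy [-3.139 -0.34   1.747] org mm [-45.1 226. ] F [ 0.4 -0.2 -0.9] w 0.0175 g 45.0
115 [0.4803 0.2334 0.2682] [536.1 163.5]
30 [0.4943 0.1545 0.2398] [472.4 158.6]
-115 [0.5183 0.0199 0.1915] [381.6 151.6]
115 [0.4803 0.2334 0.2682] [140.4 335.9]
30 [0.4943 0.1545 0.2398] [207.1 326.5]
-115 [0.5183 0.0199 0.1915] [309.  312.3]
```

View pics/scene5.png

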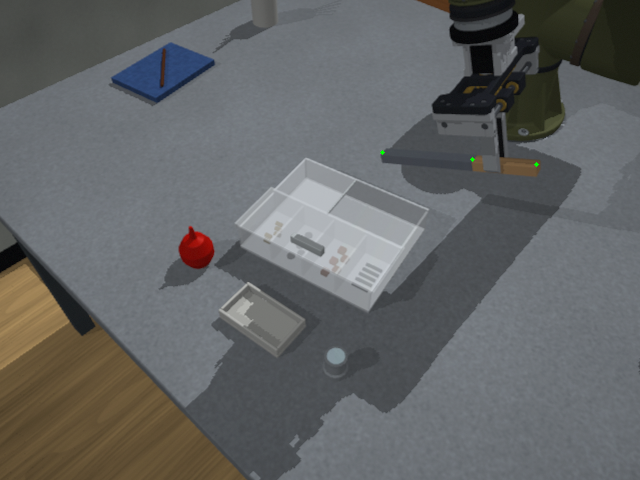

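View pics/top5.png

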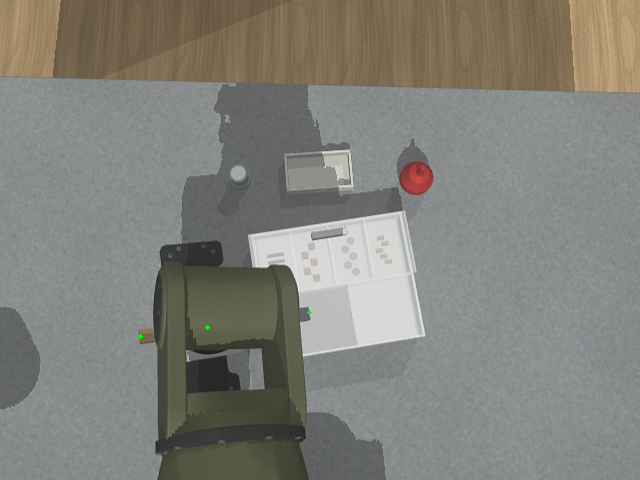

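Both views show the stick free in the air on its predicted points: scene (382,152) to (536,164), top (140,336) to (309,312). The bystanders are at their starting pixels and the lid's rib is at top (329,233). I'll check the rib numerically, then hand in.

```bash
python3 - <<'E'
from h import *
from station import ctrl
c=cam("top"); x=(MO.T@(plane(c,(328.5,232.5),.0765)[:2]-TO))*1000; print("rib org",x)
o,T=state()
if abs(x[0]-85)<4 and np.abs(o["joint_vel"]).max()<.02: print(ctrl.hand_in())
else: print("not handed in",o["joint_vel"])
E
```

```text
rib org [84.90443924  0.92895267]
t 11.47 q [ 0.12  0.2   1.59  0.35  1.38 -0.13] p [0.4887 0.188  0.2411] rpy [-3.14  -0.34   1.747] org mm [-44.8 226. ] F [-0.3  0.3 -0.8] w 0.0176 g 45.0
the job is handed in; nothing more can be done
None
```

The job is handed in after about 11.5 s of robot time: the lid is shut (rib measured at x = 84.9 mm against 85 mm shut), the stick is held still about 10 cm above the lid, and the loupe, tray and blower bulb look undisturbed in the pictures.

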